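Seat the base plate against the bench stop, edge first

TASK

Take the larger of the two handled plates by its handle and put it against the middle of the steel stop rail, flat on the bench: first rest only the long edge that faces the rail on the bench at the foot of the rail, with the plate clearly tilted (about 20 degrees) and level along that edge, and pause there a moment; then pivot the plate down gently about that edge until it lies flat, close to the rail and parallel with it, and let go. Do not drop it, and leave the smaller plate where it is.

Things in the scene. Friction and masses are not known exactly. Their poses are not given: they have to be found in the camera images.
- base_plate: larger plate, aluminium, 150 x 110 x 12 mm, 0.7 kg, dark bow handle in its middle: bar along the length, 80 long, 16 wide, 16 high, on two end posts (56 apart inside), its underside 28 mm above the plate's top. Origin: centre of the bar, 48 mm above the plate's underside. x along the bar, y across (110 mm), z up. Starts flat, y within 25 degrees of the world's y (robot's left)
- plate_edge (a point): middle of the larger plate's lower long edge on its -y side, the robot's right, the edge that faces the rail at the start and is to be set down first: at (0, -55, -48) mm in the base_plate frame, axes as the plate's
- stop_face (a point): foot, at bench height, of the stop rail's working face, half-way along. The rail is a fixed steel bar right of the plates, 180 long, 26 wide, 16 mm high, a screw head 6 mm high on it 70 mm either side of the middle. x along the rail, within 15 degrees of the world's x; y square out of the face, towards the plates; z up
- small_plate: the smaller plate, to be left alone: 100 x 80 x 12 mm, with the same handle; origin and axes as for the larger one. The two may stand in either order, about 0.27 m apart.

How it is judged (in metres and radians):
On the way:
1. the plate's long edge rests on the bench at the foot of the stop rail while the plate is tilted by 8 to 45 degrees (height (world z) of plate_edge below 0.008 m and y of plate_edge in the frame of stop_face between -0.005 and 0.02 m and x of plate_edge in the frame of stop_face between -0.03 and 0.03 m and angle between the x axis of plate_edge and the x axis of stop_face, either way round below 0.175 rad and angle between plate_edge's own z axis and vertical between 0.14 and 0.79 rad), for 0.2 s.
At the end, for the whole second after the job is handed in: The larger plate lies at rest flat on the bench (within 3 degrees), its edge at most 20 mm from the stop rail's face, within 30 mm of the rail's middle and within 10 degrees of parallel (height (world z) of plate_edge below 0.008 m and y of plate_edge in the frame of stop_face between -0.005 and 0.02 m and x of plate_edge in the frame of stop_face between -0.03 and 0.03 m and angle between the x axis of plate_edge and the x axis of stop_face, either way round below 0.175 rad and angle between plate_edge's own z axis and vertical below 0.05 rad and linear speed of base_plate below 0.02 m/s and angular speed of base_plate below 0.1 rad/s); the robot touches nothing.
It fails at once if the larger plate is let fall: it turns faster than 4 rad/s while its edge is less than 20 mm above the bench (height (world z) of plate_edge below 0.02 m and angular speed of base_plate above 4 rad/s).
It fails at once if the smaller plate is moved by more than 30 mm (distance of small_plate from where it was at the start of the episode above 0.03 m).
It also fails if it takes over 45 s, if anything falls off the work surface, if the arm or the gripper's body presses on something with over 40 N, if the wrist force passes 120 N, or if a joint passes its speed limit or range.

ROBOT

A 7-joint arm with a two-finger parallel gripper is mounted at the origin on a cart in front of the work surface, level with it; the furniture and walls round the work are solid. World frame = base frame: x ahead of the robot, y to its left, z up, the work surface at z = 0. Lengths are in m, angles in degrees, forces in N, time in s.
With the tool pointing down it reaches from about 0.4 to 0.925 m from the base axis. Payload 4.1 kg.
Tool frame: the origin (TCP) lies between the finger pads; the fingertips stand 14 mm ahead of it and the grasp point (between the pads) lies 5 mm behind it; y points along the fingers, x is the direction in which the jaws open and shut, and the axes are right-handed (so a half turn about y gives the same grasp; the last joint's range is limited). The gripper opens to 85 mm and grips with 20 to 120 N. Pads are 22 mm wide; open, the fingers measure 114 mm over their backs; the gripper's body (76 mm by 85 mm) begins 54 mm behind the grasp point. The pads swing forward as they close: fully open they stand 13 mm farther back than shut.
Start: joints at [-69.099, 22.827, 2.584, 88.041, -1.071, 69.15, -2.905], TCP at [0.291, 0.581, 0.245] pointing down, gripper open.
Joint ranges: [-161.44, 161.44], [-28.35, 127.94], [-78.24, 83.42], [0, 140.83], [-78.03, 258.03], [13.02, 114.36], [-168.23, 168.23]. Speed limits (degrees/s): [147.25, 147.25, 180, 180, 180, 180, 180].

INTERFACE

Orientations are given as a 3x3 rotation matrix whose columns are the frame's x, y, z axes.
In Python, from plant import state, cams, order gives the robot as it stands. The module is installed in compiled form; this text tells all that it offers.
- The arm moves only by the tool jog_arm, never from a script. Its argument "commands" is a list of rows, each a list of 7 numbers: the finger opening in m, from 0 to 0.0854, then the shift along the world's x, y, z in m, then the turn, a rotation vector about the world's x, y, z in degrees. In form: [[hand, x, y, z, ax, ay, az], ...]. A call has 1 to 20 rows; each row is the pose to reach, as a shift and turn from the pose commanded when the call began; what a row does not reach only later rows make up. A row lasts 1/10 s, in which the tool goes at most 50 mm and 8.59 degrees, less where a joint would pass 70% of its speed; a pose out of reach is approached as far as the arm can. A call with a gripper value outside its range is refused whole. The fingers move at their own pace and stop on an object; "newtons" is the grip in N (left out, the last holds). Time passes only in rows, so rows that repeat a pose let the fingers close. It gives the time, the measured TCP pose, the force and the opening at its end, in the units of the state.
- state(): the state, without advancing time (a new reading comes with each control period).
- cams.read_camera(name): name is "side" or "top" or "wrist"; returns (picture, depth): 420x560x3 uint8, red, green, blue; 420x560 float32, m along the optical axis (not along the pixel's ray), 0 where there is no reading.
- cams.camera_model(name): a dict with "K" (3x3 intrinsics, pixels), "position" and "attitude" of the camera in the world. Camera axes: x right, y down, z forward; pixel columns grow to the right and rows downward; lengths in m; the calibration is good to about 2 mm. A picture is of the moment at which its call begins: read the wrist's pose just before it. camera_model takes no time and is no camera call; for the wrist camera it gives the pose at the moment of the call.
- order.close_job(): hands the job in, once; it reports no verdict.
The state is a dict: "t": time; "joints": joint angles; "joint_vel": joint speeds; "tau": joint torques, N m; "tool_pos": TCP position; "eef_rot": TCP orientation; "wrist_force": force on the tool from outside, world axes, zero at the start; "wrist_torque": the same for the moment, N m; "gripper_width": finger opening in m.
Only numpy, scipy, OpenCV 4.12 (cv2) and the standard library are available. Lean on these libraries where they do the work, as an engineer would, in place of code of your own. Each camera call takes 0.05 s, during which the arm holds its last target. There are 200 camera calls.

## Working session

There is one attempt and no reset: what is moved stays moved. The work goes in short steps, Python scripts to look and compute and a tool call to move; the robot and the scene stay as the last step left them, time stands still between calls to the robot, and variables do not carry over. Pictures are saved under pics/ and viewed, about 8 in all and at most 12, crops included, and the job is handed in when it is done.

Besides the shell and the picture viewer there is one more tool, called after "Call:" as name(argument=value, ...), one argument or row to a line, values as JSON. jog_arm: Moves the arm, as the interface text tells. Its arguments: {"type":"object","properties":{"commands":{"type":"array","items":{"type":"array","items":{"type":"number"}}},"newtons":{"type":"number"}},"required":["commands"]}

```bash
mkdir -p pics; cat > h.py <<'E'
import numpy as np, cv2
from plant import state, cams, order
def cloud(name):
    m=cams.camera_model(name); im,d=cams.read_camera(name)
    K=np.array(m["K"]);R=np.array(m["attitude"]);p=np.array(m["position"])
    v,u=np.mgrid[:d.shape[0],:d.shape[1]]
    c=np.stack([(u-K[0,2])/K[0,0]*d,(v-K[1,2])/K[1,1]*d,d],-1)
    w=c@R.T+p; w[d==0]=np.nan
    return im,w
E
python3 - <<'E'
from h import *
s=state();print({k:np.round(v,3).tolist() for k,v in s.items()})
a=[]
for n in("top","side"):
    m=cams.camera_model(n);print(n,m)
    im,w=cloud(n);np.savez(n+".npz",im=im,w=w);a.append(im)
cv2.imwrite("pics/1.png",cv2.cvtColor(a[0],cv2.COLOR_RGB2BGR))
cv2.imwrite("pics/2.png",cv2.cvtColor(a[1],cv2.COLOR_RGB2BGR))
E
```

```text
{'t': 0.0, 'joints': [-69.099, 22.871, 2.583, 88.114, -1.072, 69.149, -2.906], 'joint_vel': [-0.037, 0.096, 0.002, -0.006, 0.175, -0.066, 0.079], 'tau': [-0.0, -47.512, 1.364, -25.423, 0.011, 0.009, -0.0], 'tool_pos': [0.291, 0.581, 0.244], 'eef_rot': [[0.447, -0.001, -0.894], [0.894, -0.002, 0.447], [-0.002, -1.0, -0.0]], 'wrist_force': [0.325, 0.728, -0.315], 'wrist_torque': [-0.016, -0.018, -0.024], 'gripper_width': 0.085}
top {'K': array([[541.70247014,   0.        , 280.37716193],
       [  0.        , 541.70247014, 204.45830744],
       [  0.        ,   0.        ,   1.        ]]), 'position': array([ 0.44978742, -0.01931508,  1.3874736 ]), 'attitude': array([[-9.40720983e-03, -9.98451596e-01,  5.48262155e-02],
       [-9.99955421e-01,  9.34852837e-03, -1.32668993e-03],
       [ 8.12091250e-04, -5.48362518e-02, -9.98495031e-01]])}
side {'K': array([[412.96541909,   0.        , 279.79048254],
       [  0.        , 412.96541909, 210.39466631],
       [  0.        ,   0.        ,   1.        ]]), 'position': array([ 0.52631755, -0.90870017,  0.57833139]), 'attitude': array([[ 0.999877  , -0.00307757,  0.01537931],
       [-0.01493474, -0.48631348,  0.87365677],
       [ 0.00479043, -0.87377899, -0.48629963]])}
```

View pics/1.png

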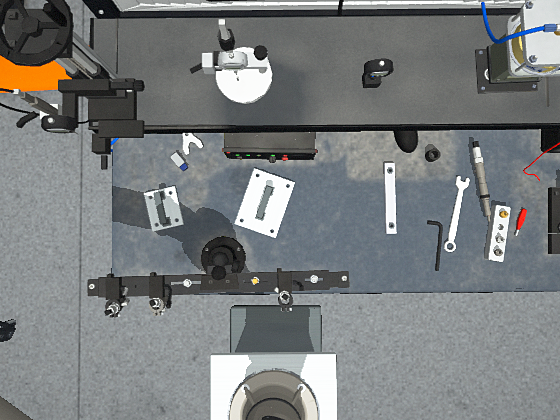

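View pics/2.png

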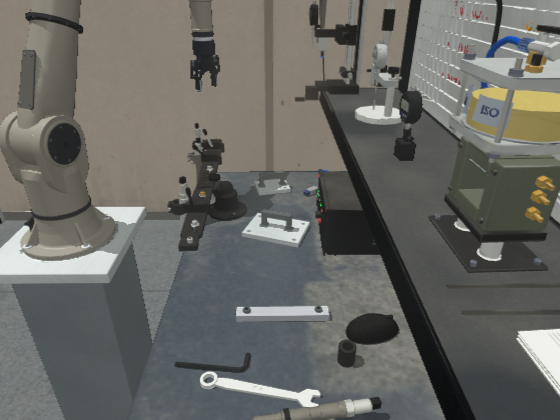

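Top view: large plate at (265,202), small plate at (162,208), rail at (390,198) with screw heads at its ends. A dark box stands just beyond the large plate (270,147), and a black post (222,255) and a clamp bar (v≈280) stand on the near side.

```bash
python3 - <<'E'
from h import *
D=np.load("top.npz");im,w=D["im"],D["w"]
def rect(mask,box,name):
    u0,u1,v0,v1=box
    P=w[v0:v1,u0:u1][mask[v0:v1,u0:u1]]
    r=cv2.minAreaRect(P[:,:2].astype(np.float32)*1000)
    print(name,len(P),np.round(r[0],1),np.round(r[1],1),round(r[2],1),"z med",np.round(np.median(P[:,2]),4)); return P
z=w[...,2]
print("bench z",np.nanmedian(z[150:250,310:370]))
rect((z>0.006)&(z<0.018),(225,305,160,245),"large plate")
rect((z>0.034)&(z<0.06),(240,290,170,235),"large handle")
rect((z>0.006)&(z<0.018),(138,190,180,235),"small plate")
rect((z>0.034)&(z<0.06),(140,190,180,235),"small handle")
rect((z>0.010)&(z<0.0185),(378,402,155,240),"rail")
rect((z>0.0185)&(z<0.03),(378,402,155,240),"rail heads")
for n,b in dict(box=(220,320,125,162),post=(196,248,230,272),bar=(85,350,270,295),puck=(390,420,128,155),hex=(425,445,215,272)).items():
    Q=w[b[2]:b[3],b[0]:b[1]].reshape(-1,3);Q=Q[(Q[:,2]>0.02 if n!='hex' else Q[:,2]>.005)]
    print(n,np.round(np.percentile(Q,[1,50,99],axis=0),3).tolist())
E
```

```text
bench z -3.5367533504970794e-05
large plate 2381 [532.8  19.3] [201.9 215. ] 89.4 z med 0.0119
large handle 206 [530.4  19.2] [15.9 79.9] 70.2 z med 0.0559
small plate 962 [521.1 276.3] [136.1 128.1] 2.3 z med 0.0122
small handle 231 [518.2 276.8] [80.5 17.8] 12.9 z med 0.0546
rail 575 [ 539.2 -299.8] [ 32.8 178.8] 88.2 z med 0.0152
rail heads 161 [ 539.  -298.5] [ 25.9 177.8] 89.1 z med 0.0202
box [[0.636, -0.101, 0.028], [0.664, 0.002, 0.133], [0.688, 0.109, 0.301]]
post [[0.363, 0.081, 0.02], [0.39, 0.119, 0.083], [0.424, 0.156, 0.118]]
bar [[0.313, -0.176, 0.082], [0.337, 0.121, 0.099], [0.364, 0.425, 0.143]]
puck [[0.66, -0.37, 0.02], [0.682, -0.339, 0.032], [0.708, -0.251, 0.286]]
hex [[0.355, -0.436, 0.005], [0.429, -0.42, 0.008], [0.486, -0.39, 0.015]]
```

```bash
python3 - <<'E'
from h import *
for cam in("top","side"):
    D=np.load(cam+".npz");im,w=D["im"],D["w"];X,Y,z=w[...,0],w[...,1],w[...,2]
    def fit(m,name):
        P=w[m]; c=P[:,:2].mean(0); e=np.linalg.svd(P[:,:2]-c,full_matrices=False)[2][0]; e*=np.sign(e[0])
        n=np.array([-e[1],e[0]]); a=(P[:,:2]-c)@e; b=(P[:,:2]-c)@n
        mid=lambda q:(np.percentile(q,1)+np.percentile(q,99))/2
        C=c+mid(a)*e+mid(b)*n
        print(cam,name,len(P),"c",np.round(C,4),"deg",round(np.degrees(np.arctan2(e[1],e[0])),2),"size",np.round([np.ptp(np.percentile(a,[1,99])),np.ptp(np.percentile(b,[1,99]))],4),"z",np.round(np.percentile(P[:,2],[5,50,95]),4))
        return C,e,n
    near=lambda x,y,r:np.hypot(X-x,Y-y)<r
    fit(near(.53,.019,.06)&(z>.046)&(z<.065),"handle")
    fit(near(.518,.277,.06)&(z>.046)&(z<.065),"small handle")
    m=near(.539,-.3,.11)&(np.abs(Y+.3)<.03)
    C,e,n=fit(m&(z>.012)&(z<.03),"rail")
    fit(m&(z>.006)&(z<.03),"rail lower")
    if cam=="top": print("face",C+.013*n)
E
```

```text
top handle 214 c [0.5304 0.0192] deg -19.75 size [0.0778 0.0156] z [0.051  0.0561 0.0604]
top small handle 232 c [0.5182 0.2766] deg 12.73 size [0.0783 0.0168] z [0.0488 0.0552 0.0603]
top rail 677 c [ 0.5392 -0.2995] deg 0.27 size [0.1776 0.0264] z [0.0127 0.0164 0.0224]
top rail lower 790 c [ 0.5394 -0.3032] deg 0.31 size [0.1786 0.035 ] z [0.009  0.0158 0.0221]
face [ 0.5391116  -0.28653235]
side handle 196 c [0.533  0.0167] deg -19.1 size [0.078  0.0192] z [0.047  0.0553 0.0579]
side small handle 129 c [0.5203 0.2738] deg 12.27 size [0.0789 0.0189] z [0.0468 0.0539 0.0578]
side rail 1007 c [ 0.5419 -0.3019] deg 0.43 size [0.1756 0.0272] z [0.0134 0.0169 0.0223]
side rail lower 1226 c [ 0.5419 -0.302 ] deg 0.47 size [0.1755 0.0272] z [0.0078 0.0166 0.0219]
```

Call:
jog_arm(
  commands=[
    [0.085,0.015,-0.035,-0.005,0,0,0.4],
    [0.085,0.03,-0.07,-0.01,0,0,0.9],
    [0.085,0.048,-0.112,-0.015,0,0,1.4],
    [0.085,0.066,-0.154,-0.02,0,0,2],
    [0.085,0.084,-0.196,-0.025,0,0,2.5],
    [0.085,0.102,-0.238,-0.03,0,0,3],
    [0.085,0.12,-0.28,-0.035,0,0,3.5],
    [0.085,0.138,-0.322,-0.04,0,0,4],
    [0.085,0.156,-0.364,-0.05,0,0,4.5],
    [0.085,0.174,-0.406,-0.06,0,0,5],
    [0.085,0.192,-0.448,-0.07,0,0,5.5],
    [0.085,0.21,-0.49,-0.08,0,0,6],
    [0.085,0.225,-0.527,-0.09,0,0,6.5],
    [0.085,0.235,-0.55,-0.095,0,0,7],
    [0.085,0.2405,-0.563,-0.1,0,0,7],
    [0.085,0.2405,-0.563,-0.1,0,0,7],
    [0.085,0.2405,-0.563,-0.1,0,0,7],
    [0.085,0.2405,-0.563,-0.1,0,0,7],
  ],
)

```text
t: 1.9
tool_pos: [0.531, 0.02, 0.1455]
eef_rot: [[0.333, -0.0, -0.943], [0.943, 0.001, 0.333], [0.001, -1.0, 0.0]]
wrist_force: [0.0, 0.9, 0.2]
gripper_width: 0.0851
```

```bash
python3 - <<'E'
from h import *
s=state();print(np.round(s["tool_pos"],4),np.round(s["joints"],1))
im,w=cloud("wrist")
cv2.imwrite("pics/3.png",cv2.cvtColor(im,cv2.COLOR_RGB2BGR))
X,Y,z=w[...,0],w[...,1],w[...,2]
P=w[(np.hypot(X-.531,Y-.019)<.06)&(z>.046)&(z<.062)]
print(len(P),cv2.minAreaRect(P[:,:2].astype(np.float32)*1000))
P=w[(np.hypot(X-.531,Y-.019)<.11)&(z>.007)&(z<.016)]
print(len(P),cv2.minAreaRect(P[:,:2].astype(np.float32)*1000))
E
```

```text
[0.531  0.02   0.1455] [-23.3  17.5  19.8 111.   -7.4  52.7  70.7]
2784 ((532.022216796875, 17.7908935546875), (15.849943161010742, 79.23047637939453), 70.12850952148438)
22845 ((532.7454223632812, 17.46575164794922), (110.61946105957031, 150.70169067382812), 70.31517028808594)
```

View pics/3.png

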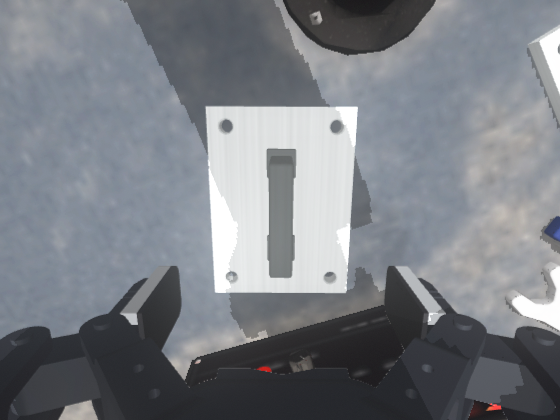

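The wrist view shows the plate and its handle (bar at about (281,213)) between the open fingers. The fit of 110.6 x 150.7 mm matches the larger plate, centred at (0.5323, 0.0177).

Call:
jog_arm(
  commands=[
    [0.085,0.001,-0.002,-0.025,0,0,0],
    [0.085,0.001,-0.002,-0.05,0,0,0],
    [0.085,0.001,-0.002,-0.075,0,0,0],
    [0.085,0.001,-0.002,-0.092,0,0,0],
    [0.085,0.001,-0.002,-0.1015,0,0,0],
    [0.085,0.001,-0.002,-0.1015,0,0,0],
    [0.085,0.001,-0.002,-0.1015,0,0,0],
    [0.01,0.001,-0.002,-0.1015,0,0,0],
    [0.01,0.001,-0.002,-0.1015,0,0,0],
    [0.01,0.001,-0.002,-0.1015,0,0,0],
    [0.01,0.001,-0.002,-0.1015,0,0,0],
    [0.01,0.001,-0.002,-0.1015,0,0,0],
    [0.01,0.001,-0.002,-0.1015,0,0,0],
    [0.01,0.001,-0.002,-0.1015,0,0,0],
    [0.01,0.001,-0.002,-0.1015,0,0,0],
    [0.01,0.001,-0.002,-0.1015,0,0,0],
  ],
  newtons=80,
)

```text
t: 3.55
tool_pos: [0.5328, 0.017, 0.0444]
eef_rot: [[0.335, 0.001, -0.942], [0.942, 0.001, 0.335], [0.001, -1.0, -0.001]]
wrist_force: [-1.4, 2.2, 5.1]
gripper_width: 0.0146
```

Call:
jog_arm(
  commands=[
    [0.01,0,0,0.005,0,0,0],
    [0.01,0,0,0.012,0,0,0],
    [0.01,0,0,0.025,0,0,0],
    [0.01,0,0,0.04,0,0,0],
    [0.01,0,0,0.055,0,0,0],
    [0.01,0,0,0.07,0,0,0],
    [0.01,0,0,0.08,0,0,0],
    [0.01,0,0,0.08,0,0,0],
    [0.01,0,0,0.08,0,0,0],
  ],
)

```text
t: 4.45
tool_pos: [0.5318, 0.0164, 0.1236]
eef_rot: [[0.335, -0.001, -0.942], [0.942, 0.0, 0.335], [-0.0, -1.0, 0.001]]
wrist_force: [0.1, 0.2, -8.2]
gripper_width: 0.0144
```

```bash
python3 - <<'E'
from h import *
s=state();print(np.round(s["tool_pos"],4),np.round(s["wrist_force"],2),np.round(s["wrist_torque"],2),s["gripper_width"])
im,w=cloud("side")
cv2.imwrite("pics/4.png",cv2.cvtColor(im[40:300,120:400],cv2.COLOR_RGB2BGR))
E
```

```text
[0.5318 0.0164 0.1236] [ 0.08  0.18 -8.15] [ 0.04  0.07 -0.05] 0.014414674628951454
```

View pics/4.png

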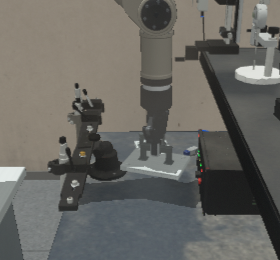

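Call:
jog_arm(
  commands=[
    [0.01,0,-0.008,0.005,0,0,0.5],
    [0.01,0.001,-0.025,0.01,0,0,1.5],
    [0.01,0.002,-0.045,0.01,0,0,3],
    [0.01,0.003,-0.07,0.01,0,0,5],
    [0.01,0.004,-0.095,0.01,0,0,7],
    [0.01,0.005,-0.12,0.01,0,0,9],
    [0.01,0.006,-0.145,0.01,0,0,11],
    [0.01,0.007,-0.17,0.01,0,0,13],
    [0.01,0.008,-0.195,0.01,0,0,15],
    [0.01,0.0085,-0.22,0.01,0,0,17],
    [0.01,0.009,-0.24,0.01,0,0,19],
    [0.01,0.009,-0.255,0.01,0,0,20],
    [0.01,0.009,-0.26,0.01,0,0,20],
    [0.01,0.009,-0.26,0.01,0,0,20],
    [0.01,0.009,-0.26,0.01,0,0,20],
  ],
)

```text
t: 6.0
tool_pos: [0.5411, -0.2424, 0.1334]
eef_rot: [[-0.008, -0.001, -1.0], [1.0, 0.002, -0.008], [0.002, -1.0, 0.001]]
wrist_force: [0.3, 2.0, -7.4]
gripper_width: 0.0145
```

Call:
jog_arm(
  commands=[
    [0.01,0,0,0,1,0,0],
    [0.01,0,0,0,3,0,0],
    [0.01,0,0,0,6,0,0],
    [0.01,0,0,0,9,0,0],
    [0.01,0,0,0,12,0,0],
    [0.01,0,0,0,15,0,0],
    [0.01,0,0,0,18,0,0],
    [0.01,0,0,0,20,0,0],
    [0.01,0,0,0,20,0,0],
    [0.01,0,0,0,20,0,0],
    [0.01,0,0,0,20,0,0],
  ],
)

```text
t: 7.1
tool_pos: [0.5416, -0.2428, 0.134]
eef_rot: [[-0.009, -0.0, -1.0], [0.94, 0.342, -0.008], [0.342, -0.94, -0.003]]
wrist_force: [0.1, -0.3, -7.8]
gripper_width: 0.0146
```

```bash
cat > chk.py <<'E'
from h import *
import sys
s=state();print(s["t"],np.round(s["tool_pos"],4),np.round(s["eef_rot"],3).tolist(),np.round(s["wrist_force"],2),np.round(s["wrist_torque"],2),round(s["gripper_width"],4),np.round(s["joints"],1))
T=s["tool_pos"];R=np.array(s["eef_rot"])
for cam in("wrist","top","side"):
    im,w=cloud(cam);np.savez("c_"+cam+".npz",im=im,w=w)
    q=(w-T)@R     # tool frame; plate top ~ 32 mm ahead (y)
    m=(np.abs(q[...,1]-.032)<.012)&(np.abs(q[...,0])<.075)&(np.abs(q[...,2])<.095)&(im.min(-1)>110)&(w[...,2]>.006)
    if cam=="top" or cam=="side": m&=w[...,1]>-.29+ (0 if w is None else 0)
    P=w[m]
    if len(P)<60: print(cam,len(P));continue
    c=P.mean(0);n=np.linalg.svd(P-c,full_matrices=False)[2][2];n*=np.sign(n[2])
    ext=[np.round(np.percentile(q[m][:,i],[.5,99.5]),4).tolist() for i in (0,2)]
    print(cam,len(P),"normal",np.round(n,3),"tilt",round(np.degrees(np.arccos(n[2])),2),"tool x,z ext",ext,"y",np.round(np.median(q[m][:,1]),4))
cv2.imwrite(f"pics/{sys.argv[1]}.png",cv2.cvtColor(np.hstack([np.load("c_wrist.npz")["im"][:, :],]),cv2.COLOR_RGB2BGR))
im=np.load("c_side.npz")["im"];cv2.imwrite(f"pics/{sys.argv[1]}s.png",cv2.resize(cv2.cvtColor(im[130:390,140:400],cv2.COLOR_RGB2BGR),None,fx=2,fy=2))
E
python3 chk.py 5
```

```text
7.1 [ 0.5416 -0.2428  0.134 ] [[-0.009, -0.0, -1.0], [0.94, 0.342, -0.008], [0.342, -0.94, -0.003]] [ 0.13 -0.3  -7.84] [-0.95 -0.08 -0.03] 0.0146 [ 19.1  30.   14.   96.2 -25.8  67.9 135.1]
wrist 38857 normal [-0.    -0.339  0.941] tilt 19.81 tool x,z ext [[-0.0553, 0.0537], [-0.0596, 0.0754]] y 0.0323
top 2090 normal [ 0.001 -0.33   0.944] tilt 19.25 tool x,z ext [[-0.0543, 0.0578], [-0.0718, 0.0771]] y 0.0331
side 2824 normal [ 0.001 -0.354  0.935] tilt 20.71 tool x,z ext [[-0.0553, 0.0558], [-0.0739, 0.0747]] y 0.0319
```

View pics/5s.png

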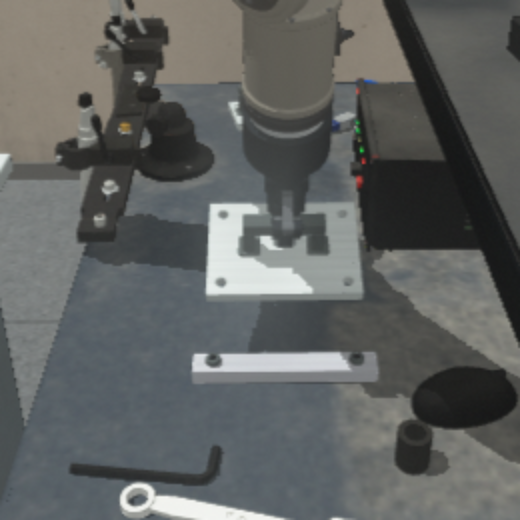

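Call:
jog_arm(
  commands=[
    [0.01,0,0,-0.005,0,0,0],
    [0.01,0,0,-0.015,0,0,0],
    [0.01,0,0,-0.027,0,0,0],
    [0.01,0,0,-0.039,0,0,0],
    [0.01,0,0,-0.049,0,0,0],
    [0.01,0,0,-0.057,0,0,0],
    [0.01,0,0,-0.063,0,0,0],
    [0.01,0,0,-0.067,0,0,0],
    [0.01,0,0,-0.069,0,0,0],
    [0.01,0,0,-0.07,0,0,0],
    [0.01,0,0,-0.07,0,0,0],
    [0.01,0,0,-0.07,0,0,0],
  ],
)

```text
t: 8.45
tool_pos: [0.5415, -0.2437, 0.0642]
eef_rot: [[-0.008, 0.001, -1.0], [0.94, 0.342, -0.007], [0.342, -0.94, -0.003]]
wrist_force: [0.0, -0.9, -7.8]
gripper_width: 0.0148
```

```bash
python3 chk.py 6
```

```text
8.45 [ 0.5415 -0.2437  0.0642] [[-0.008, 0.001, -1.0], [0.94, 0.342, -0.007], [0.342, -0.94, -0.003]] [ 0.02 -0.92 -7.77] [-1.04 -0.02  0.  ] 0.0148 [ 20.1  34.8  12.8  98.5 -27.9  61.4 138.4]
wrist 48501 normal [-0.    -0.306  0.952] tilt 17.83 tool x,z ext [[-0.0746, 0.0536], [-0.0599, 0.088]] y 0.032
top 1936 normal [-0.002 -0.331  0.944] tilt 19.32 tool x,z ext [[-0.06, 0.0576], [-0.0722, 0.0782]] y 0.0332
side 2654 normal [-0.001 -0.339  0.941] tilt 19.79 tool x,z ext [[-0.059, 0.0557], [-0.0742, 0.075]] y 0.0319
```

View pics/6s.png

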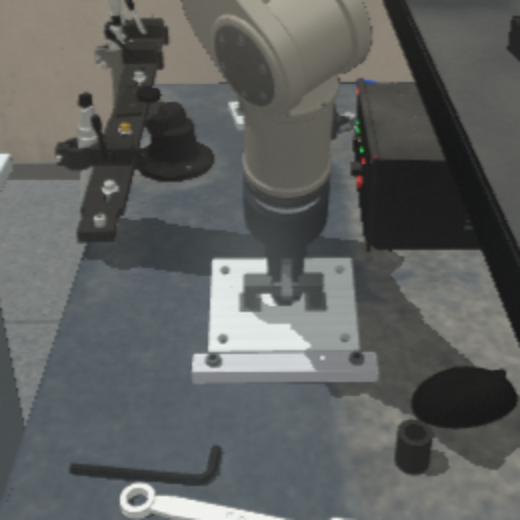

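The plate edge is aligned with the rail and centred on it (plate 208–358, rail 192–377 px), a few mm above the bench. I'll lower it to contact.

Call:
jog_arm(
  commands=[
    [0.01,0,0,-0.001,0,0,0],
    [0.01,0,0,-0.002,0,0,0],
    [0.01,0,0,-0.003,0,0,0],
    [0.01,0,0,-0.0035,0,0,0],
    [0.01,0,0,-0.0035,0,0,0],
    [0.01,0,0,-0.0035,0,0,0],
  ],
)

```text
t: 9.2
tool_pos: [0.5413, -0.2435, 0.0605]
eef_rot: [[-0.008, 0.0, -1.0], [0.94, 0.342, -0.007], [0.342, -0.94, -0.003]]
wrist_force: [-1.0, 0.7, -6.2]
gripper_width: 0.0148
```

Call:
jog_arm(
  commands=[
    [0.01,0,0,-0.0005,0,0,0],
    [0.01,0,0,-0.001,0,0,0],
    [0.01,0,0,-0.001,0,0,0],
    [0.01,0,0,-0.001,0,0,0],
    [0.01,0,0,-0.001,0,0,0],
    [0.01,0,0,-0.001,0,0,0],
  ],
)

```text
t: 9.8
tool_pos: [0.5414, -0.2432, 0.0601]
eef_rot: [[-0.008, 0.0, -1.0], [0.939, 0.343, -0.007], [0.343, -0.939, -0.003]]
wrist_force: [-3.3, 2.0, 5.7]
gripper_width: 0.0145
```

Edge contact is made: the vertical force went from −8 to +5.7 N, with a 20° tilt. I'll hold briefly, then pivot down about the edge to 4°.

Call:
jog_arm(
  commands=[
    [0.01,0,0,0,0,0,0],
    [0.01,0,0,0,0,0,0],
    [0.01,0,0,0,0,0,0],
    [0.01,0.0,0.001,-0.0006,-1,0,0],
    [0.01,0,0.0021,-0.0013,-2,0,0],
    [0.01,0,0.0031,-0.002,-3,0,0],
    [0.01,0,0.0041,-0.0027,-4,0,0],
    [0.01,0,0.0052,-0.0034,-5,0,0],
    [0.01,0,0.0061,-0.0041,-6,0,0],
    [0.01,0,0.0071,-0.0049,-7,0,0],
    [0.01,0,0.0081,-0.0057,-8,0,0],
    [0.01,0,0.0081,-0.0057,-8,0,0],
    [0.01,0,0.0081,-0.0057,-8,0,0],
  ],
)

```text
t: 11.1
tool_pos: [0.5414, -0.235, 0.0542]
eef_rot: [[-0.008, 0.0, -1.0], [0.978, 0.209, -0.008], [0.209, -0.978, -0.002]]
wrist_force: [-2.6, 3.3, 5.3]
gripper_width: 0.0145
```

Call:
jog_arm(
  commands=[
    [0.01,0,0.001,-0.0008,-1,0,0],
    [0.01,0,0.0019,-0.0016,-2,0,0],
    [0.01,0,0.0028,-0.0024,-3,0,0],
    [0.01,0,0.0037,-0.0032,-4,0,0],
    [0.01,0,0.0046,-0.0041,-5,0,0],
    [0.01,0,0.0055,-0.0049,-6,0,0],
    [0.01,0,0.0064,-0.0058,-7,0,0],
    [0.01,0,0.0072,-0.0067,-8,0,0],
    [0.01,0,0.008,-0.0076,-9,0,0],
    [0.01,0,0.0089,-0.0086,-10,0,0],
    [0.01,0,0.0089,-0.0086,-10,0,0],
    [0.01,0,0.0089,-0.0086,-10,0,0],
  ],
)

```text
t: 12.3
tool_pos: [0.5414, -0.2261, 0.0455]
eef_rot: [[-0.008, 0.0, -1.0], [0.999, 0.036, -0.008], [0.036, -0.999, -0.0]]
wrist_force: [-4.0, 3.5, 5.9]
gripper_width: 0.0145
```

Call:
jog_arm(
  commands=[
    [0.01,0,0.0004,-0.0005,-0.5,0,0],
    [0.01,0,0.0008,-0.0009,-1,0,0],
    [0.01,0,0.0012,-0.0014,-1.5,0,0],
    [0.01,0,0.0016,-0.0018,-2,0,0],
    [0.01,0,0.0016,-0.0018,-2,0,0],
    [0.01,0,0.0016,-0.0018,-2,0,0],
    [0.01,0,0.0016,-0.0018,-2,0,0],
  ],
)

```text
t: 13.0
tool_pos: [0.5414, -0.2252, 0.0444]
eef_rot: [[-0.007, 0.0, -1.0], [1.0, 0.001, -0.007], [0.001, -1.0, -0.0]]
wrist_force: [-5.0, 3.3, 10.9]
gripper_width: 0.0144
```

```bash
python3 chk.py 7
```

```text
13.0 [ 0.5414 -0.2252  0.0444] [[-0.007, 0.0, -1.0], [1.0, 0.001, -0.007], [0.001, -1.0, -0.0]] [-5.    3.28 10.86] [ 0.53  1.03 -0.02] 0.0144 [  2.6  31.   20.6 107.5 -15.2  44.2 121.8]
wrist 44947 normal [-0.    0.02  1.  ] tilt 1.13 tool x,z ext [[-0.0745, 0.0538], [-0.0602, 0.0866]] y 0.0324
top 786 normal [0.004 0.01  1.   ] tilt 0.63 tool x,z ext [[-0.0156, 0.0639], [-0.0712, 0.077]] y 0.0326
side 2014 normal [-0.001  0.002  1.   ] tilt 0.14 tool x,z ext [[-0.0643, 0.0551], [-0.074, 0.0749]] y 0.0315
```

Call:
jog_arm(
  commands=[
    [0.01,0,0,0.0005,0,0,0],
    [0.01,0,0,0.0008,0,0,0],
    [0.02,0,0,0.0008,0,0,0],
    [0.03,0,0,0.0008,0,0,0],
    [0.05,0,0,0.0008,0,0,0],
    [0.06,0,0,0.0008,0,0,0],
    [0.06,0,0,0.0008,0,0,0],
    [0.06,0,0,0.0008,0,0,0],
    [0.06,0,0,0.01,0,0,0],
    [0.06,0,0,0.025,0,0,0],
    [0.06,0,0,0.045,0,0,0],
    [0.06,0,0,0.07,0,0,0],
    [0.06,0,0,0.095,0,0,0],
    [0.06,0,0,0.12,0,0,0],
    [0.06,0,0,0.13,0,0,0],
    [0.06,0,0,0.13,0,0,0],
    [0.06,0,0,0.13,0,0,0],
  ],
)

```text
t: 14.85
tool_pos: [0.5408, -0.2247, 0.1728]
eef_rot: [[-0.008, -0.001, -1.0], [1.0, 0.001, -0.008], [0.001, -1.0, 0.001]]
wrist_force: [-0.6, 0.1, -0.0]
gripper_width: 0.0599
```

```bash
python3 - <<'E'
from h import *
s=state();print(s["t"],np.round(s["tool_pos"],4),np.round(s["wrist_force"],2),s["gripper_width"])
for n in("wrist","top","side"):
    im,w=cloud(n);X,Y,z=w[...,0],w[...,1],w[...,2]
    if n=="wrist": cv2.imwrite("pics/8.png",cv2.cvtColor(im,cv2.COLOR_RGB2BGR))
    for nm,m in dict(handle=(np.hypot(X-.541,Y+.225)<.055)&(z>.046)&(z<.064), rail=(abs(X-.541)<.11)&(Y<-.281)&(Y>-.33)&(z>.0135)&(z<.03), plate=(abs(X-.541)<.09)&(Y>-.283)&(Y<-.15)&(z>.007)&(z<.0135)&(im.min(-1)>90),small=(np.hypot(X-.518,Y-.276)<.055)&(z>.046)&(z<.064)).items():
        P=w[m]
        if len(P)>100:
            c,sz,a=cv2.minAreaRect(P[:,:2].astype(np.float32)*1000);A=np.c_[P[:,:2],np.ones(len(P))]
            print(n,nm,len(P),np.round(c,1),np.round(sz,1),round(a,1),"slope",np.round(np.linalg.lstsq(A,P[:,2],rcond=None)[0][:2],3))
E
```

```text
14.85 [ 0.5408 -0.2247  0.1728] [-0.56  0.13 -0.03] 0.05985130403936851
wrist handle 2268 [ 540.8 -225.9] [80. 16.] 0.2 slope [ 0.004 -0.001]
wrist rail 5499 [ 529.5 -301.8] [155.   26.6] 0.4 slope [-0.009 -0.007]
wrist plate 18686 [ 541.3 -225.8] [150.1 110.4] 0.3 slope [-0.  0.]
top plate 723 [ 541.  -198.1] [ 88.9 165.9] 76.3 slope [-0.002 -0.003]
top small 229 [518.4 276.6] [80.4 17.1] 12.8 slope [-0.035  0.128]
side handle 336 [ 541.6 -225.5] [19.3 78.6] 89.4 slope [-0.005  0.37 ]
side rail 972 [ 541.8 -298.9] [ 34.5 179.4] 89.9 slope [0.001 0.037]
side plate 1450 [ 540.9 -223.7] [150.1 115.5] 0.1 slope [0.001 0.003]
```

View pics/8.png

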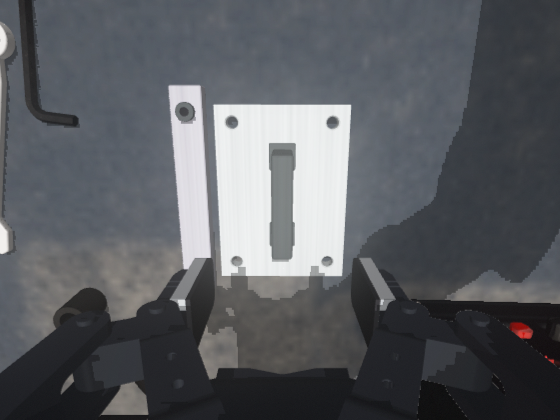

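The plate lies flat and parallel with the rail (plate at x 215–350, rail at 170–215), with a gap of about 8 mm, and the gripper is clear.

```bash
python3 -c "
from plant import order; print(order.close_job())"
```

```text
the job is handed in; nothing more can be done
None
```

The larger plate now lies flat against the middle of the rail and the job is handed in. No verdict was reported, so this rests on my own checks.

**What I did:** I gripped the plate by its handle and turned it parallel with the rail. I tilted it 20°, then rested its long edge on the bench at the foot of the rail, pressing with about 13 N. I held it there for over 0.5 s, pivoted it down at about 10°/s, let go and backed off. It took about 15 s of the 45 s allowed.

**Last checks (wrist camera unless noted):**
- **Position:** the edge is about 8 mm from the rail's face. It is about 1 mm from the rail's middle, going by the side camera, because the wrist view cut off the rail's far end.
- **Angle:** it is within about 0.5° of parallel, and flat with no measurable slope.
- **Robot:** wrist force is about zero, and the gripper is open and well above the plate.
- **Smaller plate:** it hasn't moved (top camera).

**Disagreements:** the top and side cameras differed by 2–3 mm in absolute position. They agreed on the distance from plate to rail, and the wrist camera fell between them. Two readings were unusable: the top camera's last fit of the larger plate, which was mostly hidden by the arm, and some tilt fits that picked up points on the rail.

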